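# Rinsed mixing cup upside down onto the drying post

## Robot

A 6-joint arm with a two-finger parallel gripper is mounted at the origin on the work surface. World frame = base frame: x ahead of the robot, y to its left, z up, the work surface at z = 0. Lengths are in m, angles in rad, forces in N, time in s.
With the tool pointing down it reaches from about 0.35 to 0.875 m from the base axis. Payload 4.2 kg.
Tool frame: the origin (TCP) lies at the very end of the fingers, on their centre line; the grasp point (between the pads) lies 19 mm behind it; z points along the fingers, y is the line along which they close (so a half turn about z gives the same grasp; the last joint's range is limited). The gripper opens to 87 mm and grips with 3 to 60 N. Pads are 19 mm wide; open, the fingers measure 117 mm over their backs; the gripper's body (75 mm by 190 mm) begins 51 mm behind the grasp point.
Start: joints at [-1.085, 0.385, 0.008, 0, -1.194, -0.259], TCP at [0.141, -0.609, 0.198] pointing down, gripper open.
Joint ranges: [-3.14, 3.14], [-1.21, 2.06], [-1.07, 1.41], [-3.16, 2.05], [-2.99, -0.16], [-3.1, 3.1]. Speed limits (rad/s): [2.79, 2.79, 3.14, 3.14, 3.14, 3.14].

## Interface

Orientations are given as a 3x3 rotation matrix whose columns are the frame's x, y, z axes.
In Python, from workcell import ctrl gives the robot as it stands.
- The arm moves only by the shell command python3 -m inch 'ROWS' [FORCE]. ROWS is text: rows parted by semicolons, each of 7 numbers parted by spaces: the shift along the tool's x, y, z as a fraction of full scale, then the turn, a rotation vector about the tool's x, y, z as a fraction of full scale, then the opening, from 0 (shut) to 1 (fully open). In form: tx ty tz ax ay az gripper; .... A call has 1 to 8 rows; each row shifts and turns the commanded pose from where the row before left it, along the tool's axes as they then stand; what a row does not reach is not made up. Full scale, the value 1, is 0.25 m for a shift and 30 degrees for a turn. A row lasts 1/8 s, in which the tool goes at most 62.5 mm and 10.7 degrees, less where a joint would pass 70% of its speed; a pose out of reach is approached as far as the arm can. A call with a number of a shift or a turn outside -1 to 1 is refused whole. A call with a gripper value outside its range is refused whole. The fingers move at their own pace and stop on an object; FORCE is the grip in N (left out, the last holds). Time passes only in rows, so rows that do not move let the fingers close. It gives the time, the measured TCP pose, the force, the opening and the grip force at its end, in the units of the state.
- ctrl.state(): the state, without advancing time (a new reading comes with each control period).
- ctrl.read_camera(name): name is "scene" or "top" or "wrist"; returns the picture (480x640x3 uint8, red, green, blue); there is no depth.
- ctrl.get_calibration(name): a dict with "K" (3x3 intrinsics, pixels), "rvec" (rotation vector, rad) and "tvec" (3), from world to camera coordinates, as OpenCV has them; the wrist camera has in their place "mount" (4x4, takes a point from camera to tool coordinates, whose origin is the TCP and whose axes are the flange's). Camera axes: x right, y down, z forward; pixel columns grow to the right and rows downward; lengths in m; the calibration is good to about 2 mm. A picture is of the moment at which its call begins: read the wrist's pose just before it. get_calibration takes no time and is no camera call.
- ctrl.hand_in(): hands the job in; it is judged then, once.
Trained networks look in the newest picture that a camera, given by its name, has taken for a name from the list of things; names that differ only in an ending like _2 or _b are one class to them, and where a whole thing is asked for, a point or a joint stands for the part that bears it (a point fixed in the world has none). Each returns a list of dicts, best first, with "p" (0 to 1); they miss things now and then, are a little off and sometimes report something else, mostly with a low value. They report only what shows in the picture. A call takes as long as a camera call. They do not tell look-alikes from the thing itself.
- ctrl.trace(camera, target): "region" (480x640 bool, what is visible of it) and "rect" ([left, top, width, height] in pixels, round what is visible of it).
The state is a dict: "clock": time; "q": joint angles; "qd": joint speeds; "joint_torque": joint torques, N m; "eef_pos": TCP position; "ee_rot": TCP orientation; "wrist_force": force on the tool from outside, world axes, zero at the start; "ft_torque": the same for the moment, N m; "grip_width": finger opening in m; "grip_force": force on a finger pad.
Only numpy, scipy, OpenCV 4.12 (cv2) and the standard library are available. Lean on these libraries where they do the work, as an engineer would, in place of code of your own. Each camera call takes 0.05 s, during which the arm holds its last target. There are 200 camera calls.

## Task

Take the rinsed blue mixing cup out of its cradle and put it upside down, mouth first, over the post of the empty drying stand; then press down on the cup so that its rim pushes the stiff orange collar all the way down to its stop. Press firmly but do not ram it, let the cup stand there on the collar, and leave the white cup and the other things on the bench alone.

Things in the scene. Friction and masses are not known exactly. Their poses are not given: they have to be found in the camera images.
- cup: blue plastic tumbler, white band round its closed end, 130 mm long, 58 mm outside, 50 mm inside diameter, closed end 5 mm thick, 0.12 kg. Origin in the middle of its axis; x axis along the cup towards the open mouth. Starts lying level in the cradle, mouth away from the robot, axis 60 mm above the table. It is gripped across its diameter, best near the closed end
- cradle: fixed grey cradle, base 150 x 70 x 12 mm, with two narrow V supports (12 mm thick, 56 mm behind and 42 mm ahead of its origin, about 60 mm wide, reaching up to about 20 mm below the cup's axis). Origin under the centre of its base, x axis along the lying cup towards its mouth
- stand: the empty drying stand, fixed: black round foot, 104 mm diameter, hub 34 mm high. Origin on the table on the post's vertical axis. Steel post, 40 mm diameter, with a 72 mm flange at its lower end, clamped at a height that varies and is not reported: flange top 40 to 65 mm, post tip 140 to 165 mm above the table. The tip tapers over its last 26 mm to a rounded end of 20 mm diameter
- collar (a joint): how far (m) the orange collar is pushed down the post: 0 to 0.005 at the start, 0.022 at its stop on the flange. A disc, 76 mm diameter, 10 mm thick; its flat top, on which the cup's rim stands, is 32 mm above the flange top at 0 and 10 mm above it at the stop. Stiff: about 8 N moves it, the cup's weight does not
- full_stand: the other drying stand, fixed, of the same kind, occupied by the white cup. Origin on the table on its post's axis
- white_cup: white cup of the same size, standing mouth down on the other stand, its top 180 mm above the table. Origin in the middle of its axis. Leave it alone
- paint_can: closed paint can, 84 mm diameter, 100 mm tall, standing at the far side; origin under its base. Leave it alone
- jar: glass jar with red lid, 72 mm diameter, 110 mm tall, at the far side; origin under its base. Leave it alone
- tape: full yellow roll of tape with a cardboard-brown centre, lying flat at the left, 100 mm diameter, 45 mm tall; origin under its centre. Leave it alone
- brush: flat brush lying at the right, about 200 mm long; origin under its middle. Leave it alone
Mind the look-alikes: they are no part of the job. Of the things like the cup, leave any that is turquoise or yellow; of the rest the larger one is meant.

How it is judged:
By the outcome, as a careful person would: the job done as asked, in the order asked, and still so for the second after the job is handed in, with the robot touching nothing.
It also fails if it takes over 56 s, if anything falls off the work surface, if the arm or the gripper's body presses on something with over 40 N, if the wrist force passes 120 N, or if a joint passes its speed limit or range.

## Working session

There is one attempt and no reset: what is moved stays moved. The work goes in short steps, Python scripts to look and compute and a shell command to move; the robot and the scene stay as the last step left them, time stands still between calls to the robot, and variables do not carry over. Pictures are saved under pics/ and viewed, at most 10 in all, crops included, and the job is handed in when it is done.

```bash
ls; mkdir -p pics
cat > h.py <<'E'
import numpy as np, cv2
from workcell import ctrl
def cam(n):
    c=ctrl.get_calibration(n); K=np.array(c["K"],float)
    if "rvec" in c:
        R=cv2.Rodrigues(np.array(c["rvec"],float))[0]; t=np.array(c["tvec"],float).ravel()
    else:
        s=ctrl.state(); T=np.eye(4);T[:3,:3]=s["ee_rot"];T[:3,3]=s["eef_pos"]
        M=np.linalg.inv(T@np.array(c["mount"])); R=M[:3,:3];t=M[:3,3]
    return K,R,t
def ray(C,uv,z):
    K,R,t=C; d=R.T@np.linalg.inv(K)@np.array([uv[0],uv[1],1.]); o=-R.T@t
    return o+d*(z-o[2])/d[2]
def proj(C,P):
    K,R,t=C; p=(R@np.atleast_2d(P).T).T+t; p=p@K.T; return p[:,:2]/p[:,2:]
def save(n,im): cv2.imwrite("pics/"+n,im[:,:,::-1])
E
python3 - <<'E'
from h import *
for n in("scene","top"):
    im=ctrl.read_camera(n); save(n+"0.png",im); C=cam(n)
    print(n,"campos",(-C[1].T@C[2]).round(3))
    for t in("cup","cradle","stand","collar","full_stand","white_cup"):
        for r in ctrl.trace(n,t)[:4]:
            if r["p"]>.1:
                v,u=np.nonzero(r["region"]); print(t,round(r["p"],2),r["rect"],(u.mean().round(1),v.mean().round(1)),ray(C,(u.mean(),v.mean()),.06).round(3))
E
```

```text
pics
scene campos [1.607 0.592 0.912]
cup 0.91 [284.8, 238.9, 50.1, 37.0] (np.float64(306.7), np.float64(257.2)) [ 0.603 -0.015  0.06 ]
cup 0.84 [311.2, 218.2, 27.2, 27.1] (np.float64(324.3), np.float64(231.3)) [ 0.465 -0.035  0.06 ]
cup 0.64 [271.6, 206.1, 31.8, 18.2] (np.float64(286.6), np.float64(215.1)) [ 0.44  -0.183  0.06 ]
cup 0.58 [361.8, 230.1, 40.1, 36.4] (np.float64(382.1), np.float64(247.9)) [0.462 0.149 0.06 ]
cradle 0.89 [279.9, 262.2, 55.4, 27.8] (np.float64(306.8), np.float64(275.7)) [0.674 0.027 0.06 ]
stand 0.58 [390.4, 252.8, 39.4, 61.3] (np.float64(411.5), np.float64(287.2)) [0.587 0.285 0.06 ]
stand 0.54 [229.1, 235.0, 33.0, 24.1] (np.float64(249.5), np.float64(246.3)) [ 0.635 -0.185  0.06 ]
stand 0.52 [230.3, 193.9, 27.6, 47.7] (np.float64(243.5), np.float64(215.6)) [ 0.506 -0.3    0.06 ]
collar 0.86 [398.8, 267.7, 29.3, 20.1] (np.float64(412.1), np.float64(280.4)) [0.56  0.276 0.06 ]
full_stand 0.8 [231.6, 237.5, 32.4, 21.6] (np.float64(249.2), np.float64(246.5)) [ 0.636 -0.185  0.06 ]
white_cup 0.92 [232.6, 192.9, 23.5, 47.9] (np.float64(243.6), np.float64(216
[... 255 characters left out ...]
up 0.6 [329.8, 277.4, 41.1, 33.7] (np.float64(349.4), np.float64(294.6)) [ 0.419 -0.053  0.06 ]
cradle 0.76 [311.8, 205.4, 40.7, 50.9] (np.float64(335.5), np.float64(236.7)) [ 0.572 -0.02   0.06 ]
cradle 0.6 [367.9, 153.8, 29.1, 37.9] (np.float64(381.7), np.float64(173.2)) [ 0.745 -0.148  0.06 ]
stand 0.77 [209.9, 226.8, 34.6, 38.7] (np.float64(227.2), np.float64(243.9)) [0.558 0.269 0.06 ]
collar 0.94 [207.7, 227.5, 28.9, 27.0] (np.float64(224.8), np.float64(241.9)) [0.563 0.276 0.06 ]
full_stand 0.64 [392.7, 214.9, 37.0, 39.2] (np.float64(409.2), np.float64(238.7)) [ 0.564 -0.214  0.06 ]
white_cup 0.81 [403.3, 208.3, 34.6, 35.7] (np.float64(420.8), np.float64(226.4)) [ 0.596 -0.247  0.06 ]
```

Run:
```python
import cv2
for n,(a,b,c,d) in dict(scene=(170,330,190,450),top=(140,340,180,450)).items():
    im=cv2.imread(f"pics/{n}0.png")[a:b,c:d]; f=800/im.shape[1]; f=min(f,600/im.shape[0]); print(n,f,(c,a)); cv2.imwrite(f"pics/{n}0c.png",cv2.resize(im,None,fx=f,fy=f,interpolation=cv2.INTER_CUBIC))
```

```text
scene 3.076923076923077 (190, 170)
top 2.962962962962963 (180, 140)
```

View pics/scene0c.png

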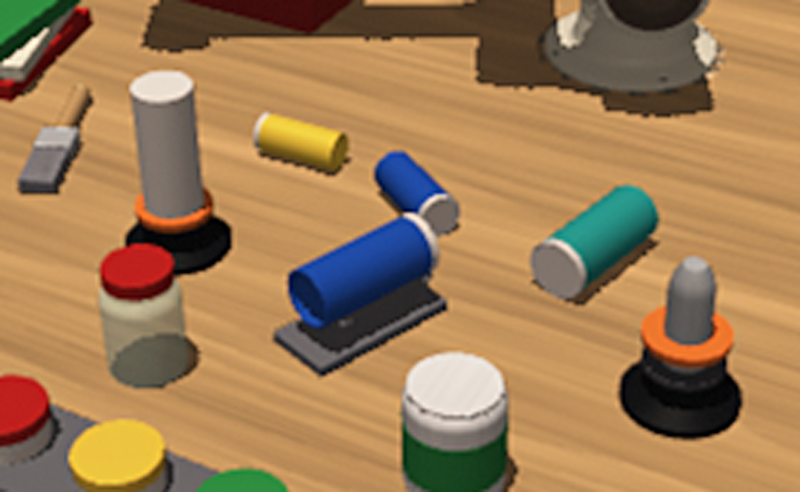

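View pics/top0c.png

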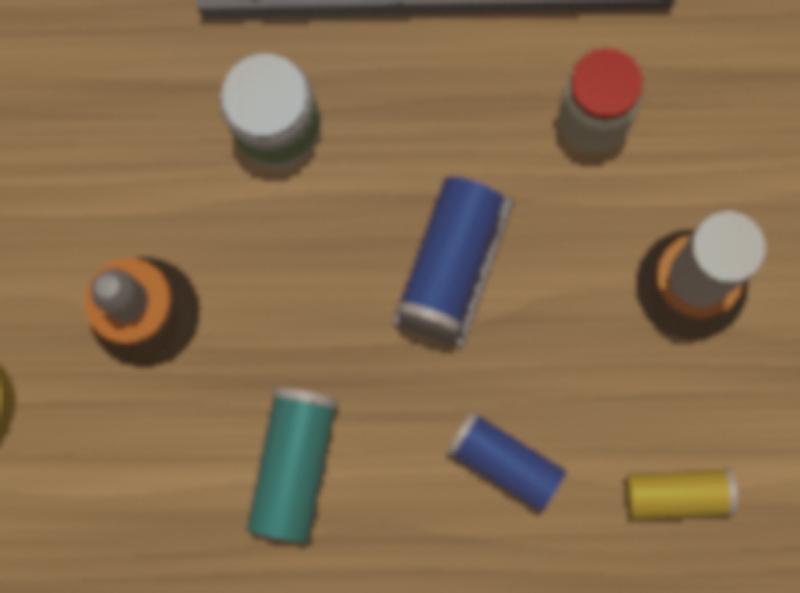

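Candidates for "cup" (scene px / top px):
- Large blue cup in the cradle: (307,257) / (333,228).
- Small blue cup: (324,231) / (349,295).
- Yellow: (287,215) / (409,306).
- Turquoise: (382,248) / (277,296).

I choose the large blue one in the cradle. The empty stand is at scene (412,285) / top (225,242). Next I fit the cup and collar to the colour masks and make the close crop.

```bash
cat > fit.py <<'E'
from h import *
from scipy.optimize import minimize
S=6
def hull(n,im,rect,kind):
    a,b,c,d=rect; sub=cv2.resize(im[b:d,a:c],None,fx=S,fy=S,interpolation=cv2.INTER_CUBIC)
    hsv=cv2.cvtColor(sub,cv2.COLOR_RGB2HSV)
    lo,hi={'blue':((108,110,30),(125,255,255)),'orange':((5,170,90),(16,255,255))}[kind]
    m=cv2.inRange(hsv,lo,hi); k,l,st,_=cv2.connectedComponentsWithStats(m)
    m=(l==1+st[1:,4].argmax()).astype(np.uint8)
    cs=cv2.findContours(m,cv2.RETR_EXTERNAL,cv2.CHAIN_APPROX_NONE)[0]
    p=np.vstack(cs)[:,0].astype(float); p=(p+.5)/S-.5+[a,b]
    return cv2.convexHull(p.astype(np.float32))[:,0]
def cyl(c,ax,l0,l1,r):
    ax=ax/np.linalg.norm(ax); u=np.cross(ax,[.3,.5,.8]);u/=np.linalg.norm(u);v=np.cross(ax,u)
    t=np.linspace(0,2*np.pi,73)[:-1,None]; ring=r*(np.cos(t)*u+np.sin(t)*v)
    return np.vstack([c+l*ax+ring for l in(l0,l1)])
def iou(A,B):
    B=cv2.convexHull(B.astype(np.float32))[:,0]
    i=cv2.intersectConvexConvex(A,B)[0]; return i/(cv2.contourArea(A)+cv2.contourArea(B)-i)
def fit(views,model,x0,step):
    f=lambda x:-sum(iou(H,proj(C,model(x))) for C,H in views)/len(views)
    s=np.vstack([x0]+[np.array(x0)+np.eye(len(x0))[i]*step[i] for i in range(len(x0))])
    r=minimize(f,x0,method='Nelder-Mead',options=dict(initial_simplex=s,xatol=1e-5,fatol=1e-6,maxiter=2000)); return r.x,-r.fun
def cupm(x): return cyl(np.array([x[0],x[1],.06]),np.array([np.cos(x[2]),np.sin(x[2]),0]),-.065+x[3],.065,.029)
def colm(x): return cyl(np.array([x[0],x[1],x[2]]),np.array([0,0,1.]),-.01,0,.038)
E
python3 - <<'E'
from fit import *
I={n:cv2.imread(f"pics/{n}0.png")[:,:,::-1].copy() for n in("scene","top")}
R={'blue':dict(scene=(278,232,342,280),top=(308,192,358,262)),'orange':dict(scene=(390,262,436,296),top=(200,220,245,265))}
for kind,m,x0,st in(('blue',cupm,[.57,-.02,.3,.015],[.02,.02,.2,.01]),('orange',colm,[.55,.27,.085],[.02,.02,.01])):
    V={n:(cam(n),hull(n,I[n],R[kind][n],kind)) for n in I}
    x,s=fit(list(V.values()),m,x0,st); print(kind,x.round(4),round(s,3))
    for n in V: print(n,iou(V[n][1],proj(V[n][0],m(x))).__round__(3))
    for n in V:
        pts=cv2.convexHull(proj(V[n][0],m(x)).astype(np.float32)); a,b,c,d=R[kind][n]
        im=cv2.resize(I[n][b:d,a:c],None,fx=8,fy=8,interpolation=cv2.INTER_CUBIC)
        q=lambda P:(((P-[a,b])+.5)*8).astype(np.int32)
        cv2.polylines(im,[q(pts)],True,(255,0,0)); cv2.polylines(im,[q(V[n][1][:,None])],True,(0,255,0)); I['v'+kind+n]=im
    I={k:v for k,v in I.items()}
    globals().setdefault('O',{}).update({k:I.pop(k) for k in list(I) if k[0]=='v'})
w=np.zeros((600,800,3),np.uint8); 
for (k,v),(r,c) in zip(O.items(),((0,0),(0,400),(300,0),(300,400))):
    f=min(400/v.shape[1],300/v.shape[0]); v=cv2.resize(v,None,fx=f,fy=f); w[r:r+v.shape[0],c:c+v.shape[1]]=v
save("fit0.png",w)
E
```

```text
blue [ 0.5989 -0.0098 -0.3592  0.021 ] 0.866
scene 0.925
top 0.808
orange [0.5622 0.2779 0.0735] 0.893
scene 0.901
top 0.884
```

View pics/fit0.png

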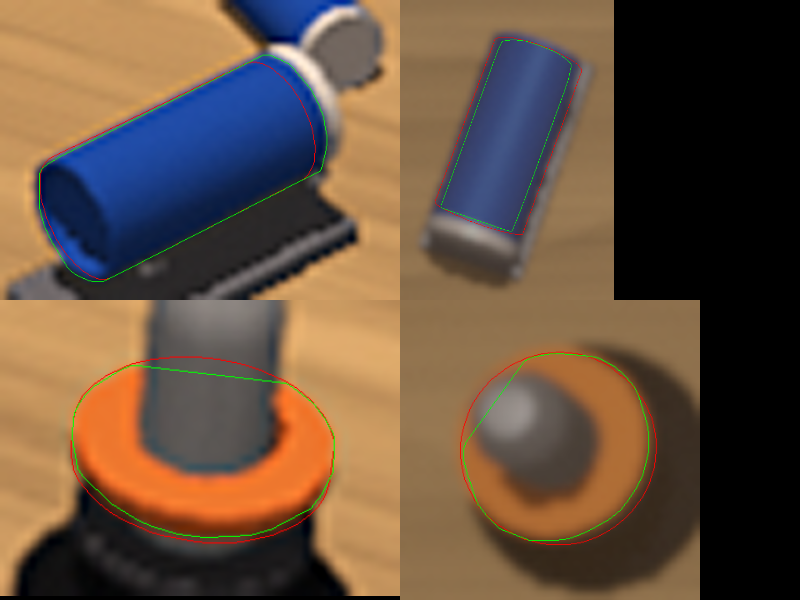

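The crop confirms it: a large blue cup with a white band at the near end and its mouth away from the robot. The red model outlines (x 0.599, y -0.010, yaw -0.36) sit on it. The orange collar is at about (0.562, 0.278), with its top at about 0.075.

Plan: grasp with the tool at 45° to the cup axis. A half turn about the tool's z then brings the mouth down.

```bash
cat > go.py <<'E'
from h import *
from scipy.spatial.transform import Rotation as Ro
def frame(head,tilt,flip=0):
    z=np.array([np.sin(tilt)*np.cos(head),np.sin(tilt)*np.sin(head),-np.cos(tilt)])
    y=np.array([-np.sin(head),np.cos(head),0])*(-1 if flip else 1); return np.c_[np.cross(y,z),y,z]
def need(P,R,s=None):
    "shift in tool axes (units of .25 m) and rotvec (units of 30deg)"
    s=s or ctrl.state(); E=np.array(s["ee_rot"]); d=E.T@(np.array(P)-s["eef_pos"])
    rv=Ro.from_matrix(E.T@R).as_rotvec(); return (d/.25).round(3),(np.degrees(rv)/30).round(3)
E
python3 - <<'E'
from go import *
s=ctrl.state(); print(np.array(s["ee_rot"]).round(3),s["clock"],s["grip_width"])
print(np.array(ctrl.get_calibration("wrist")["mount"]).round(3))
for fl in(0,1):
    F=frame(-.359,np.pi/4,fl); print(fl,need(np.array([.563,.0036,.06])+.019*F[:,2]-.12*F[:,2],F),F.round(2))
    F=frame(-1.085,0,fl); print("down",fl,need(s["eef_pos"],F))
E
```

```text
[[-0.974 -0.225  0.   ]
 [-0.225  0.974  0.   ]
 [-0.     0.    -1.   ]] 0.7 0.08718106685481229
[[ 0.001 -0.958 -0.287  0.079]
 [ 1.     0.     0.001 -0.001]
 [-0.    -0.287  0.958 -0.187]
 [ 0.     0.     0.     1.   ]]
0 (array([-1.959,  2.165,  0.267]), array([ 0.439, -1.456,  1.06 ])) [[-0.66  0.35  0.66]
 [ 0.25  0.94 -0.25]
 [-0.71  0.   -0.71]]
down 0 (array([0., 0., 0.]), array([0.   , 0.   , 2.505]))
1 (array([-1.959,  2.165,  0.267]), array([ 1.889,  0.57 , -4.56 ])) [[ 0.66 -0.35  0.66]
 [-0.25 -0.94 -0.25]
 [ 0.71 -0.   -0.71]]
down 1 (array([0., 0., 0.]), array([-0.   ,  0.   , -3.495]))
```

```bash
python3 -m inch '0 0 -.2 0 0 0 1;-.1 .1 -.13 0 0 0 1;-.16 .147 0 0 0 0 1;-.16 .147 0 0 0 0 1;-.16 .147 0 0 0 0 1;-.16 .147 0 0 0 0 1;-.16 .147 0 0 0 0 1;-.16 .147 0 0 0 0 1' && python3 -m inch '-.16 .147 0 0 0 0 1;-.16 .147 0 0 0 0 1;-.16 .147 0 0 0 0 1;-.16 .147 0 0 0 0 1;-.16 .147 0 0 0 0 1;-.16 .147 0 0 0 0 1;-.16 .147 0 0 0 0 1;-.16 .14 0 0 0 0 1' && python3 -m inch '0 0 0 0 0 .28 1;0 0 0 0 0 .28 1;0 0 0 0 0 .28 1;0 0 0 0 0 .28 1;0 0 0 0 0 0 1'
python3 - <<'E'
from h import *
C=cam("wrist"); im=ctrl.read_camera("wrist"); save("w1.png",im); s=ctrl.state(); print(s["q"],C[0])
print(proj(C,[[.599,-.01,.06],[.563,.0036,.06]]))
E
```

```text
clock: 1.7
eef_pos: [0.3443, -0.3087, 0.281]
ee_rot: [[-0.974, -0.225, 0.001], [-0.225, 0.974, -0.0], [-0.001, -0.001, -1.0]]
wrist_force: [0.3, -0.5, -0.6]
grip_width: 0.087
grip_force: 0.0
clock: 2.7
eef_pos: [0.5904, 0.0482, 0.2809]
ee_rot: [[-0.974, -0.225, 0.001], [-0.225, 0.974, 0.0], [-0.001, -0.0, -1.0]]
wrist_force: [1.1, -1.4, -0.7]
grip_width: 0.0872
grip_force: 0.0
clock: 3.32
eef_pos: [0.5896, 0.0466, 0.2807]
ee_rot: [[-0.937, 0.35, 0.0], [0.35, 0.937, 0.0], [-0.0, 0.0, -1.0]]
wrist_force: [1.0, 0.5, 0.0]
grip_width: 0.0869
grip_force: 0.0
[ 3.52354599e-01  2.82918253e-01  6.42512782e-02  2.14366317e-05
 -1.35208077e+00 -2.28021743e+00] [[407.45047766   0.         313.60993895]
 [  0.         407.45047766 235.47768032]
 [  0.           0.           1.        ]]
[[265.61488907 221.27332964]
 [264.47554792 184.30102556]]
```

View pics/w1.png

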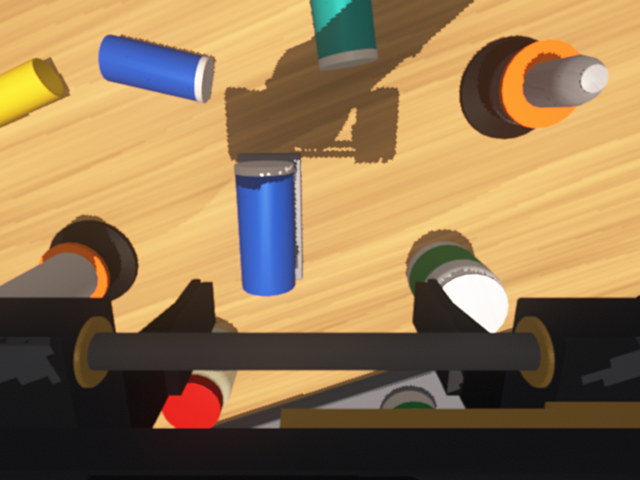

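The wrist view shows the lying blue cup at (267,228), closed end up in the picture. The empty stand's collar is at (545,84) with its post tip at (594,80). I'll fit both in this view, together with the scene view.

Run:
```python
from fit import *
import fit as F
I={"scene":cv2.imread("pics/scene0.png")[:,:,::-1].copy(),"wrist":cv2.imread("pics/w1.png")[:,:,::-1].copy()}
R={'blue':dict(scene=(278,232,342,280),wrist=(225,140,315,305)),'orange':dict(scene=(390,262,436,296),wrist=(485,30,590,140))}
w=np.zeros((600,800,3),np.uint8)
for j,(kind,m,x0,st) in enumerate((('blue',cupm,[.59,-.01,-.36,.015],[.02,.02,.1,.01]),('orange',colm,[.56,.27,.075],[.02,.02,.01]))):
    V={n:(cam(n),hull(n,I[n],R[kind][n],kind)) for n in I}
    for sel in(("scene","wrist"),("wrist",)):
        x,s=fit([V[n] for n in sel],m,x0,st); print(kind,sel,x.round(4),round(s,3))
        if len(sel)==2: xx=x
    a,b,c,d=R[kind]["wrist"]; f=min(400/(c-a),600/(d-b)); im=cv2.resize(I["wrist"][b:d,a:c],None,fx=f,fy=f)
    for H,col in((V["wrist"][1],(0,255,0)),(cv2.convexHull(proj(V["wrist"][0],m(xx)).astype(np.float32))[:,0],(255,0,0))):
        cv2.polylines(im,[((H-[a,b]+.5)*f).astype(np.int32)],True,col)
    w[:im.shape[0],400*j:400*j+im.shape[1]]=im
save("fit1.png",w)
# post tip: white disc in wrist view, given axis xy -> height
C=cam("wrist"); 
for z in(.14,.15,.16,.165): print(z,proj(C,[[xx[0],xx[1],z]]).round(1))
for n in I:
  for t in("stand","collar","cup"):
    if n=="wrist":
      for r in ctrl.trace(n,t)[:3]: print(n,t,r["p"],r["rect"])
```

```text
blue ('scene', 'wrist') [ 0.6028 -0.0105 -0.3412  0.0152] 0.947
blue ('wrist',) [ 0.6037 -0.0113 -0.3414  0.0157] 0.959
orange ('scene', 'wrist') [0.5653 0.2787 0.0754] 0.905
orange ('wrist',) [0.5663 0.2818 0.0689] 0.931
0.14 [[591.3  78.1]]
0.15 [[600.2  76.9]]
0.16 [[609.7  75.7]]
0.165 [[614.8  75.1]]
wrist stand 0.56 [458.2, 38.7, 146.4, 100.3]
wrist collar 0.91 [500.9, 40.2, 75.9, 88.5]
wrist cup 0.79 [310.7, 0.0, 68.0, 71.2]
wrist cup 0.74 [98.4, 34.9, 113.1, 68.5]
wrist cup 0.69 [1.6, 59.2, 65.2, 64.3]
```

View pics/fit1.png

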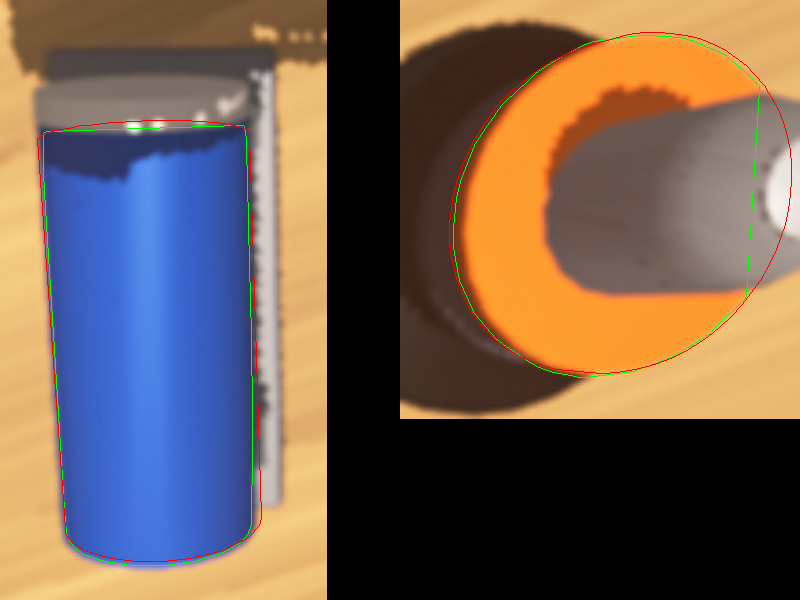

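Run:
```python
from go import *
F=frame(-.341,np.pi/4); G=np.array([.569,.0012,.06])+.019*F[:,2]
s=ctrl.state(); print(need(G-.13*F[:,2],F)); print("G",G,G-.13*F[:,2])
```

```text
(array([ 0.328, -0.204,  0.569]), array([-0.013, -1.5  , -0.031]))
G [ 0.58166145 -0.00329307  0.04656497] [0.49503048 0.027449   0.13848885]
```

```bash
python3 -m inch '.16 -.1 .09 0 0 0 1;.168 -.104 .09 0 0 -.031 1;0 0 0 0 -.3 0 1;0 0 0 0 -.3 0 1;0 0 0 0 -.3 0 1;0 0 0 0 -.3 0 1;0 0 0 0 -.3 0 1;0 0 0 0 0 0 1'
python3 - <<'E'
from go import *
F=frame(-.341,np.pi/4); G=np.array([.569,.0012,.06])+.019*F[:,2]
s=ctrl.state(); print(need(G-.13*F[:,2],F),need(G,F),s["q"].round(2))
E
```

```text
clock: 4.53
eef_pos: [0.5013, -0.0105, 0.2885]
ee_rot: [[-0.741, 0.291, 0.605], [0.223, 0.957, -0.187], [-0.633, -0.003, -0.774]]
wrist_force: [-0.1, 0.1, 0.5]
grip_width: 0.0872
grip_force: 0.0
(array([0.433, 0.14 , 0.421]), array([ 0.054, -0.19 ,  0.069])) (array([0.381, 0.125, 0.938]), array([ 0.054, -0.19 ,  0.069])) [ 0.47 -0.21 -0.9   0.97 -0.56 -3.1 ]
```

```bash
python3 - <<'E'
from h import *
s=ctrl.state(); np.savez("s3.npz",q=s["q"],p=s["eef_pos"],R=s["ee_rot"])
E
python3 -m inch '0 0 0 0 .3 0 1;0 0 0 0 .3 0 1;0 0 0 0 0 0 1'
cat > kin.py <<'E'
from go import *
from scipy.optimize import least_squares
def rx(a): return Ro.from_euler('x',a).as_matrix()
def ry(a): return Ro.from_euler('y',a).as_matrix()
def rz(a): return Ro.from_euler('z',a).as_matrix()
C0=None
def rotw(q,s4,s6): return rz(q[0])@ry(q[1]-q[2])@rx(s4*q[3])@ry(-q[4])@rx(s6*q[5])
def fk(q,k,s4,s6,C):
    W=rotw(q,s4,s6); a1,d1,L2,a3,d4,d6=k
    p=rz(q[0])@(np.array([a1,0,d1])+ry(q[1])@[0,0,L2]+ry(q[1]-q[2])@[d4,0,a3])+W[:,0]*d6
    return p,W@C
E
python3 - <<'E'
from kin import *
s=ctrl.state(); d=np.load("s3.npz")
D=[(np.array([-1.085,.385,.008,0,-1.194,-.259]),np.array([.141,-.609,.198]),np.array([[-.974,-.225,0],[-.225,.974,0],[0,0,-1]])),
(np.array([.35235,.28292,.06425,0,-1.35208,-2.28022]),np.array([.5896,.0466,.2807]),np.array([[-.937,.35,0],[.35,.937,0],[0,0,-1]])),
(d["q"],d["p"],d["R"]),(np.array(s["q"]),np.array(s["eef_pos"]),np.array(s["ee_rot"]))]
for s4 in(1,-1):
  for s6 in(1,-1):
    Cs=[rotw(q,s4,s6).T@R for q,p,R in D]; print(s4,s6,[np.abs(c-Cs[0]).max().round(3) for c in Cs]); 
    if max(np.abs(c-Cs[0]).max() for c in Cs)<.05: best=(s4,s6,Ro.from_matrix(Cs[0]).as_matrix())
s4,s6,C=best; C=C.round(); print(C)
k0=np.array([.15,.4,.35,.0,.35,.25])
f=lambda k:np.r_[np.concatenate([fk(q,k,s4,s6,C)[0]-p for q,p,R in D]),1e-4*(k-k0)]
r=least_squares(f,k0); print(r.x.round(4),np.abs(r.fun).max()); np.savez("kin.npz",k=r.x,s4=s4,s6=s6,C=C); print(s["q"].round(3))
E
```

```text
clock: 4.9
eef_pos: [0.509, -0.0136, 0.2921]
ee_rot: [[-0.866, 0.303, 0.398], [0.272, 0.953, -0.134], [-0.42, -0.008, -0.908]]
wrist_force: [0.3, 0.0, -0.1]
grip_width: 0.0872
grip_force: 0.0
1 1 [np.float64(0.0), np.float64(1.484), np.float64(1.297), np.float64(1.399)]
1 -1 [np.float64(0.0), np.float64(0.001), np.float64(1.355), np.float64(0.573)]
-1 1 [np.float64(0.0), np.float64(1.484), np.float64(0.587), np.float64(1.385)]
-1 -1 [np.float64(0.0), np.float64(0.001), np.float64(0.0), np.float64(0.0)]
[[ 0.  0.  1.]
 [-1. -0.  0.]
 [ 0. -1.  0.]]
[ 0.0377  0.3343  0.6871 -0.0131  0.3434  0.6274] 0.1473448770713155
[ 0.477 -0.101 -0.563  0.416 -0.842 -2.592]
```

```bash
sed -i 's/a1,d1,L2,a3,d4,d6=k/a1,d1,L2,a3,d4,d6,b,u=k/; s/\[a1,0,d1\]/[a1,b,d1]/; s/\[0,0,L2\]/[u,0,L2]/' kin.py
cat > kfit.py <<'E'
from kin import *
s=ctrl.state(); d=np.load("s3.npz")
D=[(np.array([-1.085,.385,.008,0,-1.194,-.259]),np.array([.141,-.609,.198])),
(np.array([.35235,.28292,.06425,0,-1.35208,-2.28022]),np.array([.5896,.0466,.2807])),(d["q"],d["p"])]
D.append((np.array([.477,-.101,-.563,.416,-.842,-2.592]),np.array([.509,-.0136,.2921])))
s4=s6=-1;C=np.array([[0,0,1],[-1,0,0],[0,-1,0.]])
k0=np.array([.0,.4,.4,.0,.4,.25,-.16,0])
f=lambda k:np.r_[np.concatenate([fk(q,k,s4,s6,C)[0]-p for q,p in D]),1e-3*(k-k0)]
r=least_squares(f,k0); print(r.x.round(4),np.abs(r.fun).max()); np.savez("kin.npz",k=r.x,s4=s4,s6=s6,C=C)
E
python3 kfit.py
```

```text
[ 0.0725  0.0098  0.4658  0.1065  0.2088  0.2068 -0.162   0.1379] 0.024321689450418668
```

```bash
python3 - <<'E'
s=open("kin.py").read()
i=s.index("    W=rotw(q,s4,s6);")
s=s[:i]+'''    W=rotw(q,s4,s6); a1,d1,L2,a3,d4,d6,b,u,w=k
    p=rz(q[0])@(np.array([a1,b,d1])+ry(q[1])@[u,0,L2]+ry(q[1]-q[2])@(np.array([d4,0,a3])+rx(s4*q[3])@[0,w,0]))+W[:,0]*d6
    return p,W@C
'''
open("kin.py","w").write(s)
E
sed -i 's/k0=.*/k0=np.array([0,.2,.45,0,.45,.3,0,0,-.16])/;s/1e-3\*/1e-4*/' kfit.py; python3 kfit.py
```

```text
[ 1.000e-04  1.596e-01  5.653e-01  6.000e-04  4.214e-01  3.308e-01
 -1.000e-04  1.000e-04 -1.596e-01] 3.930015556408151e-05
```

```bash
cat > plan.py <<'E'
from kin import *
d=np.load("kin.npz"); k=d["k"];C=d["C"]
LO=np.array([-3.14,-1.21,-1.07,-3.16,-2.99,-3.1])+.03; HI=np.array([3.14,2.06,1.41,2.05,-.16,3.1])-.03
def FK(q): return fk(q,k,-1,-1,C)
def ik(p,R,q0):
    def f(q):
        P,E=FK(q); return np.r_[(P-p)*5,Ro.from_matrix(E.T@R).as_rotvec()]
    r=least_squares(f,np.clip(q0,LO+1e-3,HI-1e-3),bounds=(LO,HI),xtol=1e-10,ftol=1e-12,max_nfev=60); return r.x,np.abs(r.fun).max()
rng=np.random.default_rng(0)
def iks(p,R,n=25):
    S=[]
    for _ in range(n):
        q,e=ik(p,R,rng.uniform(LO,HI)); 
        if e<1e-4 and not any(np.abs(q-s).max()<.05 for s in S): S.append(q)
    return S
def pts(q):
    "joint points: elbow, forearm end, joint5, flange-ish"
    A=rz(q[0]); e=A@(np.array([0,0,k[1]])+ry(q[1])@[0,0,k[2]]); f=e+A@ry(q[1]-q[2])@[k[4],0,0]
    w=f+A@ry(q[1]-q[2])@rx(-q[3])@[0,k[8],0]; return e,f,w
def marg(q): return np.minimum(q-LO,HI-q).min()
CUP=np.array([.603,-.0108,.06]);YAW=-.341
GA=-.036
def grasp(a,flip): 
    F=frame(YAW,a,flip); g=CUP+GA*np.array([np.cos(YAW),np.sin(YAW),0]); return g+.019*F[:,2],F
def place(Fg,head,rimz,xy):
    # grasp orientation Fg -> rotate so cup axis goes down, tool z heading = head
    ax=np.array([np.cos(YAW),np.sin(YAW),0]); axt=Fg.T@ax; 
    M=Ro.align_vectors([[0,0,-1.],[np.cos(head),np.sin(head),0]],[axt,np.array([0,0,1.])-axt[2]*axt])[0].as_matrix()
    g=np.array([xy[0],xy[1],rimz+.065-GA]); return g+.019*M[:,2],M
E
python3 - <<'E'
from plan import *
Ct=cam("top"); print("can",ray(Ct,(269.5,173),.1),"tape",ray(Ct,(170,272),.045),"jar",ray(Ct,(384,168),.11),"turq",ray(Ct,(277.5,296),.03))
for a in(0,15,30):
  for fl in(0,1):
    p,F=grasp(np.radians(a),fl)
    S=[q for q in iks(p,F) if marg(q)>0.0]; S2=S
    print("G",a,fl,[ (q.round(2).tolist(),pts(q)[2].round(2).tolist()) for q in S])
    if not S: continue
    for h in range(-180,180,30):
        for rim in(.175,.053):
          p,M=place(F,np.radians(h),rim,(.566,.28))
          for q in iks(p,M,12):
            if min(x[2] for x in pts(q))>.09 and marg(q)>.02: print("   P",h,rim,q.round(2).tolist(),pts(q)[1].round(2).tolist(),pts(q)[2].round(2).tolist())
E
```

```text
can [0.73915867 0.15173103 0.1       ] tape [0.48630229 0.42585713 0.045     ] jar [ 0.74297603 -0.14903171  0.11      ] turq [0.41908643 0.13791892 0.03      ]
G 0 0 [([0.29, 0.45, -0.33, 0.0, -0.79, -2.2], [0.57, 0.0, 0.37])]
   P -180 0.053 [0.37, 1.2, 1.04, -1.19, -2.74, -2.73] [0.88, 0.34, 0.3] [0.88, 0.28, 0.15]
   P -150 0.053 [0.64, 1.27, 1.01, -0.41, -2.86, -1.97] [0.76, 0.56, 0.22] [0.84, 0.44, 0.15]
   P -120 0.175 [0.81, 1.07, 0.55, 0.45, -2.57, -1.19] [0.59, 0.62, 0.22] [0.72, 0.55, 0.28]
   P -120 0.053 [0.82, 1.2, 0.54, 0.37, -2.45, -1.28] [0.59, 0.63, 0.11] [0.72, 0.55, 0.15]
   P -90 0.175 [0.95, 0.9, 0.07, 0.77, -2.15, -1.08] [0.42, 0.59, 0.2] [0.57, 0.59, 0.28]
   P -90 0.053 [0.96, 1.04, 0.06, 0.7, -2.05, -1.2] [0.42, 0.59, 0.1] [0.57, 0.59, 0.15]
   P -60 0.175 [1.03, 0.71, -0.4, 1.11, -1.79, -1.16] [0.28, 0.48, 0.21] [0.41, 0.55, 0.28]
   P -60 0.053 [1.04, 0.87, -0.43, 1.07, -1.7, -1.33] [0.28, 0.47, 0.12] [0.41, 0.55, 0.15]
   P -30 0.175 [0.94, 0.51, -0.83, 1.67, -1.55, -1.35] [0.22, 0.3, 0.24] [0.3, 0.44, 0.28]
   P -30 0.053 [0.94, 0.73, -0.86, 1.67, -1.57,
[... 6456 characters left out ...]
 0.48] [0.5, 0.01, 0.49] [0.41, 0.02, 0.36]
   P 60 0.053 [-0.03, 0.49, -0.39, -1.78, -1.06, 0.87] [0.53, -0.02, 0.33] [0.41, 0.02, 0.23]
   P 90 0.175 [0.03, 0.44, 0.03, -1.34, -1.44, 0.4] [0.63, 0.02, 0.5] [0.57, -0.02, 0.36]
   P 90 0.053 [0.02, 0.63, -0.04, -1.37, -1.4, 0.65] [0.66, 0.01, 0.36] [0.57, -0.02, 0.23]
   P 120 0.175 [0.11, 0.66, 0.4, -1.19, -1.89, 0.37] [0.75, 0.08, 0.5] [0.72, 0.02, 0.36]
   P 120 0.053 [0.12, 0.8, 0.32, -1.14, -1.79, 0.57] [0.77, 0.09, 0.36] [0.72, 0.02, 0.23]
   P 150 0.175 [0.24, 0.85, 0.77, -1.13, -2.32, 0.36] [0.82, 0.2, 0.5] [0.83, 0.13, 0.36]
   P 150 0.053 [0.26, 0.97, 0.68, -1.0, -2.2, 0.58] [0.84, 0.22, 0.36] [0.83, 0.13, 0.23]
G 30 0 []
G 30 1 []
```

Run:
```python
from plan import *
for a in(0,8,):
  for fl in(0,1):
    p,F=grasp(np.radians(a),fl); q0,e=ik(p,F,np.array([.3,.4,-.5,.2,-.6,-2.4+3.14*fl]))
    for h in(60,75,90):
      pp,M=place(F,np.radians(h),.19,(.566,.28)); pf,_=place(F,np.radians(h),.05,(.566,.28))
      rv=Ro.from_matrix(F.T@M).as_rotvec(); q=q0; ok=[]; qs=[]
      up=p+[0,0,.22]
      way=[(p+(up-p)*t,F) for t in np.linspace(0,1,6)]+[(up+(pp-up)*t,F@Ro.from_rotvec(rv*t).as_matrix()) for t in np.linspace(0,1,16)]+[(pp+(pf-pp)*t,M) for t in np.linspace(0,1,6)]
      for P,R in way: q,e=ik(P,R,q); ok.append(e); qs.append(q)
      qs=np.array(qs); print(a,fl,h,"err",max(ok).round(5),"rot",(np.degrees(rv)/30).round(2),"margin",min(marg(x) for x in qs).round(2),"step",np.abs(np.diff(qs,axis=0)).max().round(2),"minz",min(min(y[2] for y in pts(x)) for x in qs).round(2),"q4",qs[:,3].min().round(2),"q5max",qs[:,4].max().round(2),"q6",qs[:,5].min().round(2))
```

```text
0 0 60 err 0.0 rot [-2.56  2.13  2.56] margin 0.56 step 0.16 minz 0.15 q4 -1.94 q5max -0.79 q6 -2.51
0 0 75 err 0.0 rot [-2.2   2.38  2.2 ] margin 0.52 step 0.13 minz 0.15 q4 -1.71 q5max -0.79 q6 -2.55
0 0 90 err 0.0 rot [-1.82  2.58  1.82] margin 0.46 step 0.11 minz 0.15 q4 -1.55 q5max -0.79 q6 -2.61
0 1 60 err 0.0 rot [ 2.56 -2.13  2.56] margin 0.6 step 0.16 minz 0.15 q4 -1.94 q5max -0.79 q6 0.63
0 1 75 err 0.0 rot [ 2.2  -2.38  2.2 ] margin 0.6 step 0.13 minz 0.15 q4 -1.71 q5max -0.79 q6 0.59
0 1 90 err 0.0 rot [ 1.82 -2.58  1.82] margin 0.6 step 0.11 minz 0.15 q4 -1.55 q5max -0.79 q6 0.53
8 0 60 err 0.0 rot [-2.18  2.13  2.9 ] margin 0.38 step 0.16 minz 0.19 q4 -1.87 q5max -0.57 q6 -2.63
8 0 75 err 0.0 rot [-1.87  2.38  2.48] margin 0.38 step 0.13 minz 0.19 q4 -1.63 q5max -0.57 q6 -2.65
8 0 90 err 0.0 rot [-1.55  2.58  2.06] margin 0.38 step 0.11 minz 0.19 q4 -1.46 q5max -0.57 q6 -2.69
8 1 60 err 0.0 rot [ 2.18 -2.13  2.9 ] margin 0.38 step 0.16 minz 0.19 q4 -1.87 q5max -0.57 q6 0.51
8 1 75 err 0.0 rot [ 1.87 -2.38  2.48] margin 0.38 step 0.13 minz 0.19 q4 -1.63 q5max -0.57 q6 0.49
8 1 90 err 0.0 rot [ 1.55 -2.58  2.06] margin 0.38 step 0.11 minz 0.19 q4 -1.46 q5max -0.57 q6 0.46
```

Run:
```python
from plan import *
p,F=grasp(np.radians(8),0); print(p,need(p-.13*F[:,2],F),need(p,F))
```

```text
[5.71564887e-01 3.55139780e-04 4.11849067e-02] (array([0.069, 0.135, 0.505]), array([0.004, 0.561, 0.065])) (array([0.22 , 0.137, 1.003]), array([0.004, 0.561, 0.065]))
```

```bash
python3 -m inch '.03 .065 .16 0 .28 .03 1;.04 .07 .16 0 .28 .035 1;0 0 .15 0 0 0 1;0 0 0 0 0 0 1;0 0 0 0 0 0 1'
python3 - <<'E'
from plan import *
p,F=grasp(np.radians(8),0); print(need(p-.05*F[:,2],F),need(p,F),ctrl.state()["q"].round(2))
E
```

```text
clock: 5.52
eef_pos: [0.5314, 0.0097, 0.173]
ee_rot: [[-0.934, 0.332, 0.13], [0.328, 0.943, -0.05], [-0.139, -0.004, -0.99]]
wrist_force: [0.0, -0.1, -0.1]
grip_width: 0.0872
grip_force: 0.0
(array([-0.089,  0.02 ,  0.345]), array([-0.007,  0.   ,  0.006])) (array([-0.089,  0.02 ,  0.545]), array([-0.007,  0.   ,  0.006])) [ 0.38  0.18 -0.41  0.12 -0.89 -2.37]
```

```bash
python3 -m inch '-.089 .02 .1 0 0 0 1;0 0 .12 0 0 0 1;0 0 .12 0 0 0 1;0 0 .12 0 0 0 1;0 0 .085 0 0 0 1;0 0 0 0 0 0 1'
python3 - <<'E'
from plan import *
p,F=grasp(np.radians(8),0); print(need(p,F)); C=cam("wrist"); im=ctrl.read_camera("wrist"); save("w2.png",im)
E
```

```text
clock: 6.28
eef_pos: [0.5713, 0.0008, 0.0408]
ee_rot: [[-0.934, 0.332, 0.129], [0.329, 0.943, -0.049], [-0.138, -0.004, -0.99]]
wrist_force: [0.3, -0.4, 0.9]
grip_width: 0.087
grip_force: 0.0
(array([-0.002, -0.001, -0.001]), array([-0.006, -0.003,  0.005]))
```

View pics/w2.png

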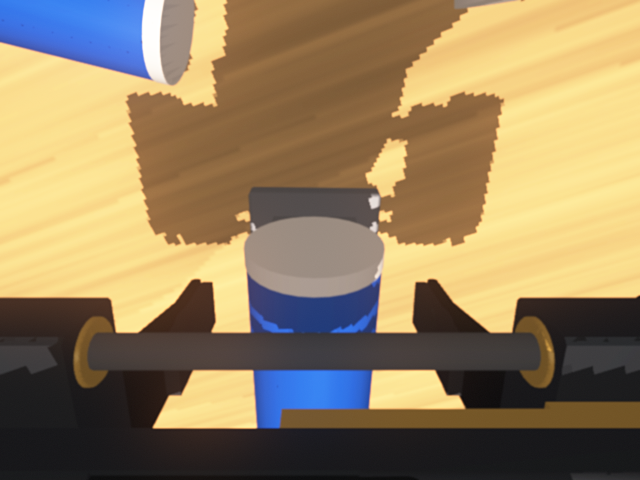

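The cup's closed end is at (314,255), centred between the finger tips at (200,300) and (428,300). Closing now.

```bash
python3 -m inch '0 0 0 0 0 0 .4;0 0 0 0 0 0 .4;0 0 0 0 0 0 .4;0 0 0 0 0 0 .4;0 0 0 0 0 0 .4;0 0 0 0 0 0 .4' 40
```

```text
clock: 7.08
eef_pos: [0.5714, 0.0007, 0.0403]
ee_rot: [[-0.934, 0.333, 0.128], [0.329, 0.943, -0.049], [-0.137, -0.003, -0.991]]
wrist_force: [-1.1, -1.7, 1.5]
grip_width: 0.0546
grip_force: 38.4
```

```bash
python3 -m inch '-.01 0 -.06 0 0 0 .4;-.02 0 -.14 0 0 0 .4;-.02 0 -.14 0 0 0 .4;-.02 0 -.14 0 0 0 .4;-.02 0 -.14 0 0 0 .4;-.02 0 -.14 0 0 0 .4;-.02 0 -.13 0 0 0 .4;0 0 0 0 0 0 .4'
python3 - <<'E'
from plan import *
p,F=grasp(np.radians(8),0); s=ctrl.state(); E=np.array(s["ee_rot"])
pp,M=place(F,np.radians(75),.19,(.566,.28)); print(need(pp,M),pp,s["grip_force"])
im=ctrl.read_camera("wrist"); r=[x for x in ctrl.trace("wrist","cup")]; print([(x["p"],x["rect"]) for x in r])
# rows: world shift per row in 12 equal steps, with constant tool rotvec
n=12; rv=Ro.from_matrix(E.T@M).as_rotvec(); d=(pp-s["eef_pos"])/n
for i in range(n):
    R=E@Ro.from_rotvec(rv*i/n).as_matrix(); print((R.T@d/.25).round(3),(np.degrees(rv)/30/n).round(3),end=';')
E
```

```text
clock: 8.07
eef_pos: [0.5746, 0.0015, 0.2674]
ee_rot: [[-0.933, 0.333, 0.134], [0.33, 0.943, -0.047], [-0.142, 0.001, -0.99]]
wrist_force: [-0.3, -0.7, -2.4]
grip_width: 0.0548
grip_force: 37.8
(array([ 0.393,  1.114, -0.14 ]), array([-1.869,  2.38 ,  2.488])) [0.5708697  0.29817398 0.28835571] 37.790082797873765
[(0.87, [1.4, 8.0, 86.1, 79.0]), (0.85, [127.9, 1.5, 126.7, 61.4]), (0.65, [243.7, 216.0, 140.0, 193.3]), (0.56, [374.2, 0.0, 69.2, 25.2])]
[ 0.033  0.093 -0.012] [-0.156  0.198  0.207];[ 0.043  0.089 -0.   ] [-0.156  0.198  0.207];[0.052 0.084 0.012] [-0.156  0.198  0.207];[0.059 0.076 0.024] [-0.156  0.198  0.207];[0.064 0.067 0.036] [-0.156  0.198  0.207];[0.066 0.056 0.048] [-0.156  0.198  0.207];[0.066 0.045 0.059] [-0.156  0.198  0.207];[0.063 0.033 0.069] [-0.156  0.198  0.207];[0.059 0.02  0.077] [-0.156  0.198  0.207];[0.052 0.007 0.084] [-0.156  0.198  0.207];[ 0.043 -0.005  0.089] [-0.156  0.198  0.207];[ 0.032 -0.016  0.092] [-0.156  0.198  0.207];
```

```bash
python3 -m inch '.033 .093 -.012 -.156 .198 .207 .4;.043 .089 0 -.156 .198 .207 .4;.052 .084 .012 -.156 .198 .207 .4;.059 .076 .024 -.156 .198 .207 .4;.064 .067 .036 -.156 .198 .207 .4;.066 .056 .048 -.156 .198 .207 .4;.066 .045 .059 -.156 .198 .207 .4;.063 .033 .069 -.156 .198 .207 .4'
python3 -m inch '0 0 0 -.156 .198 .207 .4;0 0 0 -.156 .198 .207 .4;0 0 0 -.156 .198 .207 .4;0 0 0 -.156 .198 .207 .4;0 0 0 0 0 0 .4'
python3 - <<'E'
from plan import *
p,F=grasp(np.radians(8),0); s=ctrl.state()
pp,M=place(F,np.radians(75),.19,(.566,.28)); print(need(pp,M),pp,s["q"].round(2))
E
```

```text
clock: 9.18
eef_pos: [0.5706, 0.1992, 0.2765]
ee_rot: [[-0.331, 0.944, -0.004], [0.534, 0.19, 0.824], [0.778, 0.27, -0.567]]
wrist_force: [-0.1, -0.2, -1.5]
grip_width: 0.0545
grip_force: 37.9
clock: 9.8
eef_pos: [0.5693, 0.1978, 0.2744]
ee_rot: [[0.048, 0.965, 0.257], [0.138, -0.261, 0.956], [0.989, -0.01, -0.145]]
wrist_force: [0.1, 0.1, -1.3]
grip_width: 0.0542
grip_force: 38.0
(array([ 0.111, -0.099,  0.377]), array([ 0.001,  0.012, -0.02 ])) [0.5708697  0.29817398 0.28835571] [-0.21  0.41 -0.15 -1.47 -1.45 -2.61]
```

```bash
python3 -m inch '.1 0 0 0 .012 -.02 .4;0 0 0 0 0 0 .4'
python3 - <<'E'
from h import *
C=cam("wrist"); w=ctrl.read_camera("wrist"); s=ctrl.read_camera("scene"); t=ctrl.read_camera("top"); save("w3.png",w); save("s3.png",s); save("t3.png",t); np.savez("cam3.npz",K=C[0],R=C[1],t=C[2])
a=cv2.resize(s[180:320,340:460],None,fx=3.33,fy=3.33,interpolation=cv2.INTER_CUBIC); b=cv2.resize(w,(400,300)); c=cv2.resize(t[190:290,195:328],None,fx=3,fy=3)
o=np.zeros((600,800,3),np.uint8); o[:a.shape[0],:a.shape[1]]=a[:,:400]; o[:300,400:]=b; o[300:300+c.shape[0],400:400+c.shape[1]]=c; save("m3.png",o)
E
```

```text
clock: 10.05
eef_pos: [0.5725, 0.2026, 0.3051]
ee_rot: [[0.021, 0.967, 0.255], [0.137, -0.256, 0.957], [0.99, 0.015, -0.138]]
wrist_force: [0.1, -0.9, -2.3]
grip_width: 0.0549
grip_force: 38.0
```

View pics/m3.png

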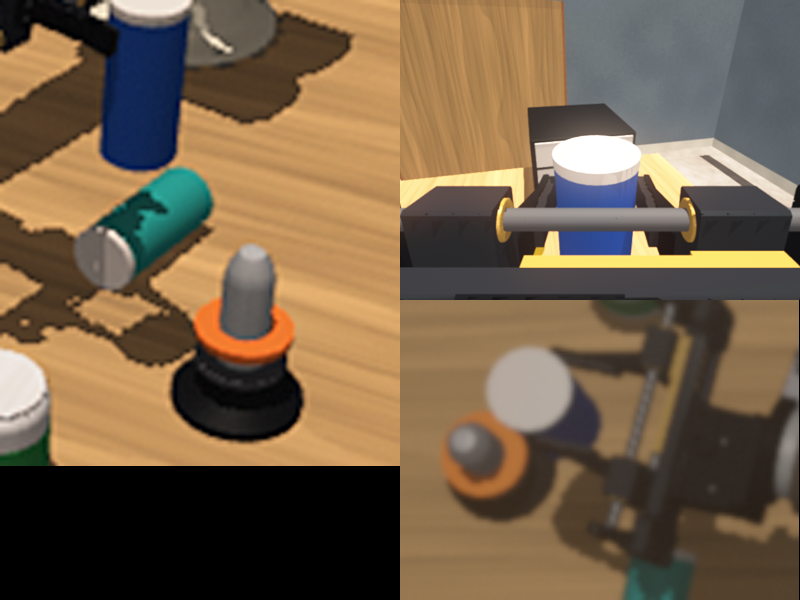

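```bash
cat > st.py <<'E'
from fit import *
import sys
LOH={'orange':((4,150,80),(18,255,255)),'blue':((108,110,25),(125,255,255))}
def mask(im,rect,kind,S=6):
    a,b,c,d=rect; sub=cv2.resize(im[b:d,a:c],None,fx=S,fy=S,interpolation=cv2.INTER_CUBIC)
    return cv2.inRange(cv2.cvtColor(sub,cv2.COLOR_RGB2HSV),*LOH[kind])>0
def fill(m,C,P,rect,val,S=6):
    a,b,c,d=rect; h=cv2.convexHull(proj(C,P).astype(np.float32)); q=(((h-[a,b])+.5)*S*16-8).round().astype(np.int32); cv2.fillConvexPoly(m,q,val,shift=4)
def model(x,C,rect,S=6):
    a,b,c,d=rect; m=np.zeros(((d-b)*S,(c-a)*S),np.uint8); o=np.array([x[0],x[1],0]); Z=np.array([0,0,1.]); F=x[2]; ct=x[3]
    fill(m,C,cyl(o,Z,ct-.01,ct,.038),rect,1)
    fill(m,C,cyl(o,Z,ct,F+.074,.02),rect,0); fill(m,C,np.vstack([cyl(o,Z,F+.074,F+.074,.02),cyl(o,Z,F+.1,F+.1,.01)]),rect,0)
    return m>0
E
python3 - <<'E'
from st import *
L=lambda n:cv2.imread("pics/"+n)[:,:,::-1].copy()
c=ctrl.get_calibration("wrist"); T=np.eye(4);T[:3,:3]=[[-.9368,.35,0],[.35,.9368,0],[0,0,-1]];T[:3,3]=[.5896,.0466,.2807]
M=np.linalg.inv(T@np.array(c["mount"])); Cw=(np.array(c["K"]),M[:3,:3],M[:3,3])
V=dict(scene=(cam("scene"),L("s3.png"),(392,264,436,296)),top=(cam("top"),L("top0.png"),(200,220,245,265)),wrist=(Cw,L("w1.png"),(485,30,590,140)))
V={n:(C,mask(I,r,'orange'),r) for n,(C,I,r) in V.items()}
def cost(x,sel):
    s=0
    for n in sel:
        C,m,r=V[n]; q=model(x,C,r); s-= (q&m).sum()/(q|m).sum()
    return s/len(sel)
for sel in(("scene","top","wrist"),("scene","wrist"),("top","wrist"),("scene","top"),("wrist",),("scene",),("top",)):
    x0=np.array([.565,.279,.043,.073]); sm=np.vstack([x0]+[x0+np.eye(4)[i]*.006 for i in range(4)])
    r=minimize(cost,x0,args=(sel,),method='Nelder-Mead',options=dict(initial_simplex=sm,xatol=1e-4,fatol=1e-5)); print(sel,r.x.round(4),-round(r.fun,3))
# cup in hand, scene view
s=ctrl.state(); E=np.array(s["ee_rot"]); p=np.array(s["eef_pos"])
from plan import grasp
_,Fg=grasp(np.radians(8),0); ax=E@Fg.T@np.array([np.cos(-.341),np.sin(-.341),0]); g=p-.019*E[:,2]
print("pred axis",ax.round(3),"g",g.round(4),"mouth",(g+.101*ax).round(4))
I=L("s3.png"); C=cam("scene"); rect=(365,180,402,236)
m=mask(I,rect,'blue'); k,l,stt,_=cv2.connectedComponentsWithStats(m.astype(np.uint8)); m=l==1+stt[1:,4].argmax()
m[:20*6//1]=m[:120]
def cc(x):
    a=ax+[x[0],x[1],0]; a=a/np.linalg.norm(a); q=np.zeros(m.shape,np.uint8); d=g+np.array([x[2],x[2]*-.5,0])*0
    right=C[1][0]; up=np.array([0,0,1.]); d=g+right*x[2]+up*x[3]
    fill(q,C,cyl(d,a,-.014,.101,.029),rect,1); q=q>0; sl=slice(12*6,None); return -(q&m)[sl].sum()/(q|m)[sl].sum()
def f2(x): # image-plane lean along camera right
    r=C[1][0]; return cc([r[0]*x[0],r[1]*x[0],x[1],x[2]])
r=minimize(f2,[0,0,0],method='Nelder-Mead',options=dict(initial_simplex=[[0,0,0],[.05,0,0],[0,.005,0],[0,0,.005]],xatol=1e-4)); print("lean,right,up",r.x.round(4),-round(r.fun,3),"right dir",C[1][0].round(2))
E
```

```text
('scene', 'top', 'wrist') [0.564  0.2788 0.0477 0.0766] 0.911
('scene', 'wrist') [0.5644 0.279  0.043  0.0771] 0.935
('top', 'wrist') [0.5643 0.2797 0.0474 0.0744] 0.908
('scene', 'top') [0.5634 0.2786 0.0551 0.0763] 0.914
('wrist',) [0.5649 0.2813 0.0463 0.0722] 0.963
('scene',) [0.5637 0.2787 0.0451 0.0763] 0.923
('top',) [0.5644 0.2799 0.0498 0.0705] 0.902
pred axis [ 0.009 -0.001 -1.   ] g [0.5667 0.1844 0.3054] mouth [0.5676 0.1843 0.2044]
lean,right,up [ 0.0013 -0.0015  0.0045] 0.932 right dir [-0.5   0.87 -0.01]
```

```bash
cat > nx.py <<'E'
from plan import *
import sys
_,F=grasp(np.radians(8),0); s=ctrl.state(); pp,M=place(F,np.radians(75),float(sys.argv[1]),(.5643,.2793)); print(need(pp,M)); print("down/unit",(M.T@[0,0,-1]).round(3)," rim z pred",s["eef_pos"][2]-pp[2]+float(sys.argv[1]),"err xy",(s["eef_pos"]-pp)[:2].round(4),s["wrist_force"].round(1))
E
python3 nx.py .195
```

```text
(array([ 0.014, -0.107,  0.366]), array([-0.003, -0.003,  0.018]))
down/unit [-0.99  -0.     0.139]  rim z pred 0.20443967130571788 err xy [ 0.0024 -0.0949] [-0.5  0.3 -1.3]
```

```bash
python3 -m inch '.005 -.03 .1 0 0 .018 .4;.005 -.04 .13 0 0 0 .4;.004 -.037 .136 0 0 0 .4;0 0 0 0 0 0 .4;0 0 0 0 0 0 .4'; python3 nx.py .17
python3 - <<'E'
from h import *
s=ctrl.read_camera("scene"); t=ctrl.read_camera("top")
a=cv2.resize(s[190:320,350:450],None,fx=4,fy=4,interpolation=cv2.INTER_CUBIC); c=cv2.resize(t[200:290,190:290],None,fx=4,fy=4,interpolation=cv2.INTER_CUBIC)
o=np.zeros((520,800,3),np.uint8); o[:520,:400]=a; o[:360,400:]=c; save("m4.png",o)
E
```

```text
clock: 10.82
eef_pos: [0.5692, 0.2972, 0.2935]
ee_rot: [[0.036, 0.966, 0.255], [0.133, -0.258, 0.957], [0.99, -0.001, -0.138]]
wrist_force: [-0.3, -0.5, -1.0]
grip_width: 0.0547
grip_force: 38.0
(array([-0.1  , -0.   ,  0.015]), array([-0.002, -0.003, -0.001]))
down/unit [-0.99  -0.     0.139]  rim z pred 0.1951773522636114 err xy [ 0.0001 -0.0003] [-0.3 -0.5 -1. ]
```

View pics/m4.png

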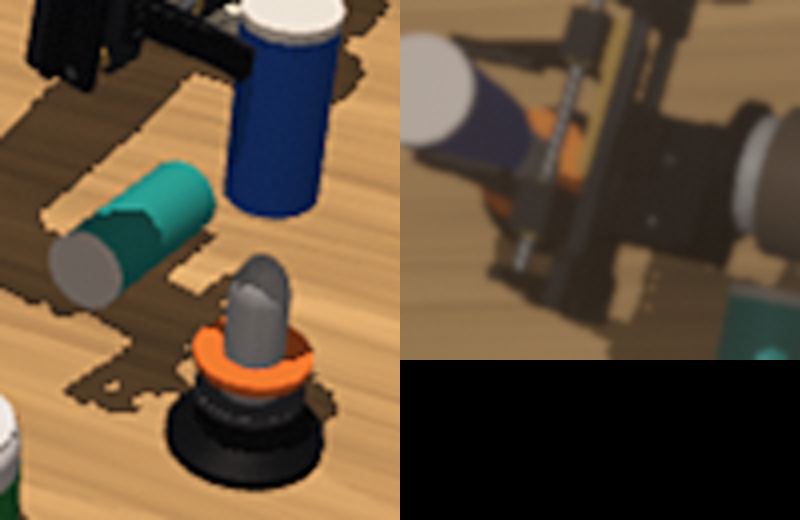

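The cup hangs over the post. Its axis runs (290,20)→(272,195) and extends to the post at (257,355), so they are aligned. Descending while watching the force.

```bash
python3 -m inch '-.08 0 .011 0 0 0 .4;-.08 0 .011 0 0 0 .4;-.06 0 .008 0 0 0 .4;0 0 0 0 0 0 .4' ; python3 nx.py .1; python3 -m inch '-.06 0 .008 0 0 0 .4;-.06 0 .008 0 0 0 .4;0 0 0 0 0 0 .4'; python3 nx.py .09
```

```text
clock: 11.42
eef_pos: [0.5696, 0.2966, 0.2375]
ee_rot: [[0.039, 0.966, 0.257], [0.132, -0.259, 0.957], [0.991, -0.003, -0.137]]
wrist_force: [-0.2, 0.0, -1.1]
grip_width: 0.0543
grip_force: 38.0
(array([-0.155, -0.002,  0.024]), array([ 0.   , -0.004, -0.006]))
down/unit [-0.99  -0.     0.139]  rim z pred 0.139108377639305 err xy [ 0.0004 -0.0008] [-0.2  0.  -1.1]
clock: 11.8
eef_pos: [0.569, 0.297, 0.2067]
ee_rot: [[0.039, 0.966, 0.256], [0.132, -0.259, 0.957], [0.991, -0.004, -0.137]]
wrist_force: [0.0, -0.1, -0.9]
grip_width: 0.0549
grip_force: 38.0
(array([-0.073,  0.   ,  0.012]), array([-0.001, -0.004, -0.007]))
down/unit [-0.99  -0.     0.139]  rim z pred 0.10838940474594527 err xy [-0.0002 -0.0004] [ 0.  -0.1 -0.9]
```

No contact so far and the post is inside the cup. Continuing in smaller steps.

```bash
python3 -m inch '-.04 0 .006 0 0 0 .4;-.04 0 .006 0 0 0 .4;0 0 0 0 0 0 .4' ; python3 nx.py .08; python3 -m inch '-.016 0 .002 0 0 0 .4;-.016 0 .002 0 0 0 .4;0 0 0 0 0 0 .4'; python3 nx.py .075
```

```text
clock: 12.18
eef_pos: [0.5692, 0.2973, 0.1872]
ee_rot: [[0.038, 0.966, 0.256], [0.132, -0.259, 0.957], [0.991, -0.002, -0.137]]
wrist_force: [-0.7, 0.1, -1.6]
grip_width: 0.0547
grip_force: 38.0
(array([-0.035, -0.   ,  0.005]), array([-0.001, -0.005, -0.005]))
down/unit [-0.99  -0.     0.139]  rim z pred 0.08885210462854538 err xy [ 0.     -0.0001] [-0.7  0.1 -1.6]
clock: 12.55
eef_pos: [0.5694, 0.2972, 0.18]
ee_rot: [[0.036, 0.966, 0.256], [0.132, -0.259, 0.957], [0.991, -0.001, -0.136]]
wrist_force: [-0.4, 1.0, -1.7]
grip_width: 0.0546
grip_force: 38.0
(array([-0.026, -0.001,  0.004]), array([-0.001, -0.005, -0.001]))
down/unit [-0.99  -0.     0.139]  rim z pred 0.08169316430564212 err xy [ 0.0002 -0.0003] [-0.4  1.  -1.7]
```

```bash
for i in 1; do python3 -m inch '-.012 0 .002 0 0 0 .4;-.012 0 .001 0 0 0 .4;0 0 0 0 0 0 .4' 55;  done; python3 -m inch '-.012 0 .002 0 0 0 .4;-.012 0 .001 0 0 0 .4;0 0 0 0 0 0 .4'; python3 nx.py .065
```

```text
clock: 12.92
eef_pos: [0.5694, 0.2972, 0.174]
ee_rot: [[0.036, 0.966, 0.256], [0.131, -0.259, 0.957], [0.991, -0.001, -0.136]]
wrist_force: [-0.2, -0.4, -1.7]
grip_width: 0.054
grip_force: 52.3
clock: 13.3
eef_pos: [0.5694, 0.2975, 0.1707]
ee_rot: [[0.032, 0.966, 0.255], [0.127, -0.257, 0.958], [0.991, 0.002, -0.131]]
wrist_force: [-1.2, -1.4, 5.1]
grip_width: 0.054
grip_force: 52.6
(array([-0.029, -0.001,  0.003]), array([-0.003, -0.015,  0.004]))
down/unit [-0.99  -0.     0.139]  rim z pred 0.07235246043602567 err xy [0.0002 0.    ] [-1.2 -1.4  5.1]
```

```bash
python3 -m inch '-.012 0 .002 0 0 0 .4;-.012 0 .001 0 0 0 .4;0 0 0 0 0 0 .4' | grep -E "pos|wrist"; python3 nx.py .06
```

```text
eef_pos: [0.5694, 0.2975, 0.1648]
wrist_force: [-1.4, -2.9, 5.8]
(array([-0.025, -0.001,  0.003]), array([-0.003, -0.016,  0.004]))
down/unit [-0.99  -0.     0.139]  rim z pred 0.06641645440759456 err xy [ 0.0002 -0.    ] [-1.4 -2.9  5.8]
```

```bash
python3 -m inch '-.012 0 .002 0 0 0 .4;-.012 0 .001 0 0 0 .4;0 0 0 0 0 0 .4' | grep -E "pos|wrist";  python3 -m inch '-.008 0 .001 0 0 0 .4;-.008 0 .001 0 0 0 .4;0 0 0 0 0 0 .4'| grep -E "pos|wrist"
```

```text
eef_pos: [0.5694, 0.2974, 0.1587]
wrist_force: [-1.3, -1.8, 5.6]
eef_pos: [0.5694, 0.2975, 0.1555]
wrist_force: [-1.7, -2.2, 6.9]
```

```bash
python3 -m inch '-.008 0 .001 0 0 0 .4;0 0 0 0 0 0 .4'| grep -E "pos|wrist|clock";python3 -m inch '-.008 0 .001 0 0 0 .4;0 0 0 0 0 0 .4'| grep -E "pos|wrist"; python3 nx.py .055
```

```text
clock: 14.68
eef_pos: [0.5694, 0.2978, 0.1555]
wrist_force: [-3.0, -3.4, 11.5]
eef_pos: [0.5693, 0.298, 0.1555]
wrist_force: [-3.1, -3.5, 16.2]
(array([-0.009, -0.   , -0.001]), array([-0.008, -0.033,  0.011]))
down/unit [-0.99  -0.     0.139]  rim z pred 0.05712365576820506 err xy [0.0002 0.0006] [-3.1 -3.5 16.2]
```

```bash
python3 -m inch '-.008 0 .001 0 0 0 .4;-.008 0 .001 0 0 0 .4;0 0 0 0 0 0 .4'| grep -E "pos|wrist|clock"; python3 -m inch '-.008 0 .001 0 0 0 .4;-.004 0 0 0 0 0 .4;0 0 0 0 0 0 .4'
python3 - <<'E'
from h import *
s=ctrl.read_camera("scene"); save("s5.png",s)
a=cv2.resize(s[190:320,350:450],None,fx=4.5,fy=4.5,interpolation=cv2.INTER_CUBIC); save("m5.png",a)
E
```

```text
clock: 15.3
eef_pos: [0.5694, 0.2985, 0.1555]
wrist_force: [-6.0, -6.4, 25.6]
clock: 15.68
eef_pos: [0.5694, 0.2988, 0.1555]
ee_rot: [[0.018, 0.968, 0.25], [0.107, -0.25, 0.962], [0.994, 0.01, -0.108]]
wrist_force: [-6.3, -9.2, 31.9]
grip_width: 0.0541
grip_force: 54.0
```

View pics/m5.png

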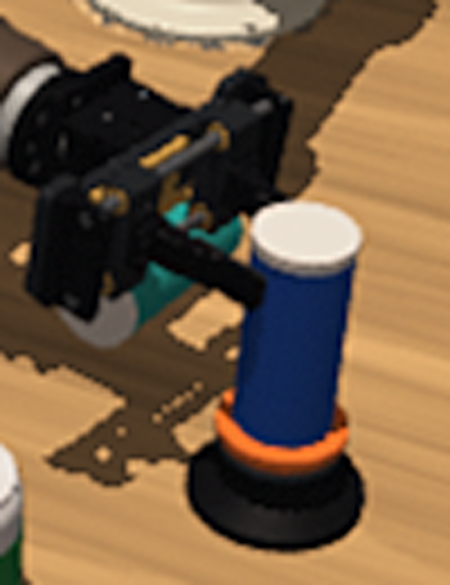

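The cup stands on the collar, which is at about (282,440) and down near the foot. The force climbed to 32 N with no further travel, so it is at its stop. Unloading now, then releasing.

```bash
python3 -m inch '.016 0 -.002 0 0 0 .4;.016 0 -.002 0 0 0 .4;0 0 0 0 0 0 .4'| grep -E "pos|wrist|clock"; python3 nx.py .057
python3 - <<'E'
from h import *
C=cam("scene")
for f in("s3.png","s5.png"):
    h=cv2.cvtColor(cv2.imread("pics/"+f)[264:310,392:436],cv2.COLOR_BGR2HSV); h=cv2.resize(h,None,fx=6,fy=6); m=cv2.inRange(h,(4,150,80),(18,255,255)); v,u=np.nonzero(m); print(f,"lowest orange row",264+np.percentile(v,99.7)/6)
t=np.linspace(0,6.28,100)
for z in(.066,.047,.043): print(z,proj(C,np.c_[.5643+.038*np.cos(t),.2793+.038*np.sin(t),0*t+z])[:,1].max())
E
```

```text
clock: 16.1
eef_pos: [0.5692, 0.2977, 0.1553]
wrist_force: [-2.5, -2.3, 12.6]
(array([-0.   , -0.   , -0.001]), array([-0.007, -0.027,  0.011]))
down/unit [-0.99  -0.     0.139]  rim z pred 0.05699333679861624 err xy [0.0001 0.0003] [-2.5 -2.3 12.6]
s3.png lowest orange row 289.0
s5.png lowest orange row 295.0
0.066 289.29319979537195
0.047 295.1001232638291
0.043 296.3107588664419
```

```bash
python3 -m inch '.016 0 -.002 0 0 0 .4;.004 0 0 0 0 0 .4;0 0 0 0 0 0 .4'| grep -E "pos|wrist|clock"; python3 -m inch '0 0 0 0 0 0 1;0 0 0 0 0 0 1;0 0 0 0 0 0 1;0 0 0 0 0 0 1;0 0 0 0 0 0 1;0 0 0 0 0 0 1'; python3 nx.py .057
```

```text
clock: 16.48
eef_pos: [0.5695, 0.2972, 0.1553]
wrist_force: [0.2, -1.0, 4.8]
clock: 17.23
eef_pos: [0.5694, 0.2969, 0.154]
ee_rot: [[0.036, 0.966, 0.256], [0.132, -0.259, 0.957], [0.991, -0.0, -0.136]]
wrist_force: [0.5, 0.3, 0.5]
grip_width: 0.0873
grip_force: 0.0
(array([ 0.006, -0.001,  0.001]), array([-0.   , -0.005, -0.001]))
down/unit [-0.99  -0.     0.139]  rim z pred 0.055680504147508726 err xy [ 0.0002 -0.0006] [0.5 0.3 0.5]
```

```bash
python3 -m inch '0 0 -.06 0 0 0 1;0 0 -.1 0 0 0 1;0 0 -.12 0 0 0 1;.04 0 -.12 0 0 0 1;.04 0 -.12 0 0 0 1;.04 0 -.1 0 0 0 1;0 0 0 0 0 0 1;0 0 0 0 0 0 1'
python3 - <<'E'
from h import *
s=ctrl.read_camera("scene"); save("s6.png",s); a=cv2.resize(s[170:320,200:450],None,fx=3.2,fy=3.2,interpolation=cv2.INTER_CUBIC); save("m6.png",a)
E
```

```text
clock: 18.23
eef_pos: [0.5306, 0.1524, 0.2049]
ee_rot: [[0.036, 0.966, 0.257], [0.131, -0.259, 0.957], [0.991, -0.001, -0.136]]
wrist_force: [-0.4, 0.6, 0.7]
grip_width: 0.0874
grip_force: 0.0
```

View pics/m6.png

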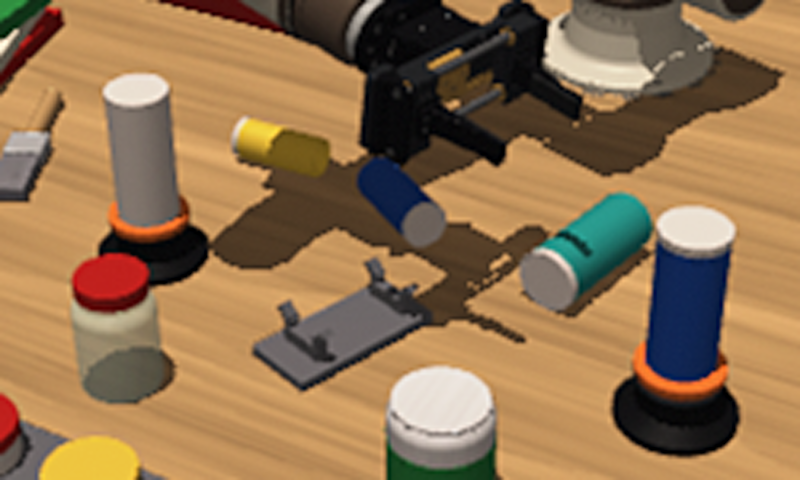

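The blue cup stands upright on the lowered collar at (690,300), the arm is clear of it, and the other things are where they were. Handing in.

```bash
python3 -c "
from workcell import ctrl
print(ctrl.hand_in())"
```

```text
the job is handed in; nothing more can be done
None
```

The blue cup is upside down over the post, the orange collar is pressed to its stop (32 N, no further travel), and the arm is clear of everything; I handed the job in at about 18 s, but no verdict came back.

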